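# Open the egg-dye pots and turn their spouts to the arrows

### The job

Get the dye table ready: take the wooden lid off every pot that has one and stack the lids, plug down, in one straight pile on the middle of the cork mat. Leave every pot standing in the middle of its own card, turned so that its white spout points along the card's black arrow. Don't disturb the bottle, paper roll, egg tray or bowl.

Things in the scene. Friction and masses are not known exactly. Their poses are not given: they have to be found in the camera images.
- pot1: empty red egg-dye pot, loose, 0.3 kg: round, straight wall 60 mm outside, 4 mm thick, 80 mm high. Origin: centre of underside; z up; x points to its one white spout, which juts out 68 to 83 mm above the underside, 22 mm wide, to 51 mm from the axis; white stripe on the wall below it. Grip the wall clear of the spout (fingers across y).
- spout1 (a point): tip of the spout of the red pot, 50 mm from the pot's axis, 75 mm above its underside
- lid1: loose wooden lid of the red pot, 50 g: disc 68 mm across, 12 mm thick, with a cork plug 40 mm across, 6 mm deep, beneath. Origin: centre of the plug's underside; z up; disc at z = 6 to 18 mm. On a pot the plug hangs loose in the 52 mm mouth, origin 74 mm above the pot's. Lids stack plug on disc, 18 mm apiece; all are alike. Grip the disc's edge. May be absent
- card1: flat printed pale blue card, 164 mm in diameter, fixed on the table (1 mm thick at most), the place of the red pot, which begins there. Origin at its centre; a grey circle 82 mm in diameter is drawn round the centre, and a black arrowhead lies 56 to 80 mm from the centre along the card's x axis, pointing outward. Height of the surface 0
- pot2: empty blue egg-dye pot, loose, 0.3 kg: round, straight wall 60 mm outside, 4 mm thick, 80 mm high. Origin: centre of underside; z up; x points to its one white spout, which juts out 68 to 83 mm above the underside, 22 mm wide, to 51 mm from the axis; white stripe on the wall below it. Grip the wall clear of the spout (fingers across y).
- spout2 (a point): tip of the spout of the blue pot, 50 mm from the pot's axis, 75 mm above its underside
- lid2: loose wooden lid of the blue pot, 50 g: disc 68 mm across, 12 mm thick, with a cork plug 40 mm across, 6 mm deep, beneath. Origin: centre of the plug's underside; z up; disc at z = 6 to 18 mm. On a pot the plug hangs loose in the 52 mm mouth, origin 74 mm above the pot's. Lids stack plug on disc, 18 mm apiece; all are alike. Grip the disc's edge. May be absent
- card2: flat printed pale blue card, 164 mm in diameter, fixed on the table (1 mm thick at most), the place of the blue pot, which begins there. Origin at its centre; a grey circle 82 mm in diameter is drawn round the centre, and a black arrowhead lies 56 to 80 mm from the centre along the card's x axis, pointing outward. Height of the surface 0
- pot3: empty green egg-dye pot, loose, 0.3 kg: round, straight wall 60 mm outside, 4 mm thick, 80 mm high. Origin: centre of underside; z up; x points to its one white spout, which juts out 68 to 83 mm above the underside, 22 mm wide, to 51 mm from the axis; white stripe on the wall below it. Grip the wall clear of the spout (fingers across y).
- spout3 (a point): tip of the spout of the green pot, 50 mm from the pot's axis, 75 mm above its underside
- lid3: loose wooden lid of the green pot, 50 g: disc 68 mm across, 12 mm thick, with a cork plug 40 mm across, 6 mm deep, beneath. Origin: centre of the plug's underside; z up; disc at z = 6 to 18 mm. On a pot the plug hangs loose in the 52 mm mouth, origin 74 mm above the pot's. Lids stack plug on disc, 18 mm apiece; all are alike. Grip the disc's edge. May be absent
- card3: flat printed pale blue card, 164 mm in diameter, fixed on the table (1 mm thick at most), the place of the green pot, which begins there. Origin at its centre; a grey circle 82 mm in diameter is drawn round the centre, and a black arrowhead lies 56 to 80 mm from the centre along the card's x axis, pointing outward. Height of the surface 0
- pot4: empty yellow egg-dye pot, loose, 0.3 kg: round, straight wall 60 mm outside, 4 mm thick, 80 mm high. Origin: centre of underside; z up; x points to its one white spout, which juts out 68 to 83 mm above the underside, 22 mm wide, to 51 mm from the axis; white stripe on the wall below it. Grip the wall clear of the spout (fingers across y).
- spout4 (a point): tip of the spout of the yellow pot, 50 mm from the pot's axis, 75 mm above its underside
- lid4: loose wooden lid of the yellow pot, 50 g: disc 68 mm across, 12 mm thick, with a cork plug 40 mm across, 6 mm deep, beneath. Origin: centre of the plug's underside; z up; disc at z = 6 to 18 mm. On a pot the plug hangs loose in the 52 mm mouth, origin 74 mm above the pot's. Lids stack plug on disc, 18 mm apiece; all are alike. Grip the disc's edge. May be absent
- card4: flat printed pale blue card, 164 mm in diameter, fixed on the table (1 mm thick at most), the place of the yellow pot, which begins there. Origin at its centre; a grey circle 82 mm in diameter is drawn round the centre, and a black arrowhead lies 56 to 80 mm from the centre along the card's x axis, pointing outward. Height of the surface 0
- lidmat: round cork mat for the lids, 110 mm in diameter, 8 mm thick, fixed, with a dark ring 72 mm in outer diameter drawn round its centre. Origin at the centre of its underside on the table (z = 0), z up
- vinegar: green bottle 64 mm in diameter, 200 mm high, bystander. Origin at the centre of its underside
- towel: roll of white kitchen paper standing on end, 110 mm in diameter, 220 mm high, bystander. Origin at the centre of its underside
- eggs: cardboard egg tray with eggs, 100 x 280 mm, 76 mm high, bystander. Origin at the centre of its underside
- dish: white bowl 120 mm in diameter, 35 mm high, bystander. Origin at the centre of its underside

How it is judged:
By the outcome, as a careful person would: the job done as asked, in the order asked, and still so for the second after the job is handed in, with the robot touching nothing.
Of lid1, lid2, lid3, lid4 only 2 to 4 are there at a start; the rules pass over those that are not, and their reading is None.
At some moment in a run one of pot1, pot2, pot3, pot4 may be knocked a few centimetres aside while the robot is not near it.
Once in a run the grip may slacken for a moment while it holds something.
It also fails if it takes over 210 s, if anything falls off the work surface, if the arm or the gripper's body presses on something with over 40 N, if the wrist force passes 120 N, or if a joint passes its speed limit or range.

### The arm

A 7-joint arm with a two-finger parallel gripper is mounted at the origin on the work surface. World frame = base frame: x ahead of the robot, y to its left, z up, the work surface at z = 0. Lengths are in m, angles in rad, forces in N, time in s.
With the tool pointing down it reaches from about 0.4 to 0.85 m from the base axis. Payload 4.4 kg.
Tool frame: the origin (TCP) lies at the very end of the fingers, on their centre line; the grasp point (between the pads) lies 19 mm behind it; z points along the fingers, y is the line along which they close (so a half turn about z gives the same grasp; the last joint's range is limited). The gripper opens to 94 mm and grips with 3 to 60 N. Pads are 16 mm wide; open, the fingers measure 119 mm over their backs; the gripper's body (75 mm by 177 mm) begins 78 mm behind the grasp point.
Start: joints at [-1.384, 0.628, 0.038, 1.517, -0.027, 0.996, -0.02], TCP at [0.163, 0.629, 0.205] pointing down, gripper open.
Joint ranges: [-3.06, 3.06], [-0.37, 2.12], [-1.25, 1.32], [0.18, 2.47], [-1.1, 4.24], [0.23, 1.98], [-2.94, 2.94]. Speed limits (rad/s): [2.57, 2.57, 3.14, 3.14, 3.14, 3.14, 3.14].

### API

Orientations are given as a rotation vector (axis times angle).
In Python, from cell import state, eyes, order gives the robot as it stands.
- The arm moves only by the tool send_rows, never from a script. Its argument "deltas" is one flat list of numbers, 5 for each row, row after row: the closure, from -1 (fully open) to 1 (shut), then the shift along the tool's x, y, z normalised to -1 to 1, where 1 is 0.02 m, then the turn about the tool's z normalised to -1 to 1, where 1 is 4 degrees. In form: [gripper, dx, dy, dz, spin, gripper, dx, dy, dz, spin, ...]. A call has 1 to 12 rows; each row shifts and turns the commanded pose from where the row before left it, along the tool's axes as they then stand; what a row does not reach is not made up. A row lasts 1/12 s, in which the tool goes at most 41.7 mm and 7.16 degrees, less where a joint would pass 70% of its speed; a pose out of reach is approached as far as the arm can. A call with a number of a shift or a turn outside -1 to 1 is refused whole. A call with a gripper value outside its range is refused whole. The fingers move at their own pace and stop on an object; "grip_force" is the grip in N (left out, the last holds). Time passes only in rows, so rows that do not move let the fingers close. It gives the time, the measured TCP pose, the force, the opening and the grip force at its end, in the units of the state.
- state(): the state, without advancing time (a new reading comes with each control period).
- eyes.snapshot(name): name is "scene" or "top"; returns a dict with "frame" (420x560x3 uint8, red, green, blue), "range_z" (420x560 float32, m along the optical axis (not along the pixel's ray), 0 where there is no reading), "vfov" (degrees; the focal length in pixels is half the picture's height over the tangent of half this angle, whatever the lens; pixels are square), "cx", "cy" (the principal point, pixels), "extrinsics" (4x4, takes a point from camera to world coordinates). Camera axes: x right, y down, z forward; pixel columns grow to the right and rows downward; lengths in m; the calibration is good to about 2 mm. A picture is of the moment at which its call begins.
- order.sign_off(): hands the job in; it is judged then, once.
The state is a dict: "clock": time; "joint_positions": joint angles; "joint_vel": joint speeds; "tau": joint torques, N m; "tcp_pos": TCP position; "ee_rot": TCP orientation; "ft_force": force on the tool from outside, world axes, zero at the start; "torque": the same for the moment, N m; "grip_width": finger opening in m; "finger_force": force on a finger pad.
Only numpy, scipy, OpenCV 4.12 (cv2) and the standard library are available. Lean on these libraries where they do the work, as an engineer would, in place of code of your own. Each camera call takes 0.05 s, during which the arm holds its last target. There are 200 camera calls.

## Working session

There is one attempt and no reset: what is moved stays moved. The work goes in short steps, Python scripts to look and compute and a tool call to move; the robot and the scene stay as the last step left them, time stands still between calls to the robot, and variables do not carry over. Pictures are saved under pics/ and viewed, at most 14 in all, crops included, and the job is handed in when it is done.

Besides the shell and the picture viewer there is one more tool, called after "Emit:" as a command line: name --argument value ..., lists and objects as JSON in quotes. send_rows: Moves the arm, as the interface text tells. Its arguments: {"type":"object","properties":{"deltas":{"type":"array"},"grip_force":{"type":"number"}},"required":["deltas"]}

```bash
mkdir -p pics; ls
python3 - <<'E'
from cell import state, eyes
import cv2, numpy as np
print({k:np.round(v,3) for k,v in state().items()})
for n in ("scene","top"):
    s=eyes.snapshot(n); cv2.imwrite(f"pics/{n}0.png",s["frame"][:,:,::-1]); np.savez(f"{n}0.npz",**s)
    print(n,s["vfov"],s["cx"],s["cy"],np.round(s["extrinsics"],3).tolist(),[k for k in s])
E
```

```text
pics
{'clock': np.float64(0.0), 'joint_positions': array([-1.384,  0.629,  0.038,  1.518, -0.027,  0.996, -0.02 ]), 'joint_vel': array([ 0.001, -0.001,  0.   , -0.   ,  0.001,  0.001,  0.   ]), 'tau': array([-1.0000e-03, -5.4973e+01,  1.1430e+00, -1.8662e+01, -5.2000e-02,
        2.4000e-02,  0.0000e+00]), 'tcp_pos': array([0.162, 0.629, 0.205]), 'ee_rot': array([-3.960e-01, -3.116e+00,  3.000e-03]), 'ft_force': array([-0.919,  0.229, -0.054]), 'torque': array([-0.034, -0.016, -0.004]), 'finger_force': np.float64(0.0), 'grip_width': np.float64(0.094)}
scene 46.69181725639983 278.1418567451713 216.43207208060556 [[0.589, 0.511, -0.627, 1.531], [0.808, -0.392, 0.44, -0.658], [-0.021, -0.765, -0.644, 1.046], [0.0, 0.0, 0.0, 1.0]] ['frame', 'range_z', 'vfov', 'cx', 'cy', 'extrinsics']
top 55.92163085628049 281.55684290119547 213.53739008708914 [[0.025, -0.996, 0.082, 0.486], [-1.0, -0.023, 0.021, -0.015], [-0.019, -0.082, -0.996, 1.416], [0.0, 0.0, 0.0, 1.0]] ['frame', 'range_z', 'vfov', 'cx', 'cy', 'extrinsics']
```

View pics/top0.png

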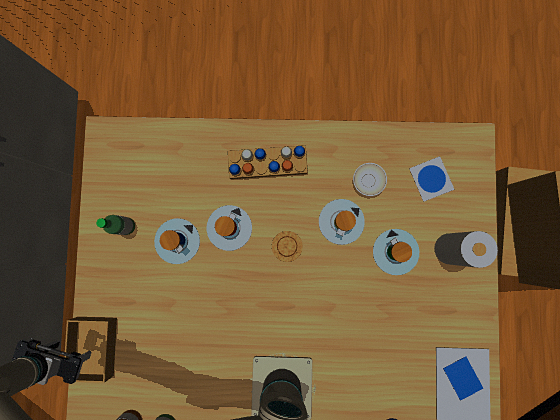

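View pics/scene0.png

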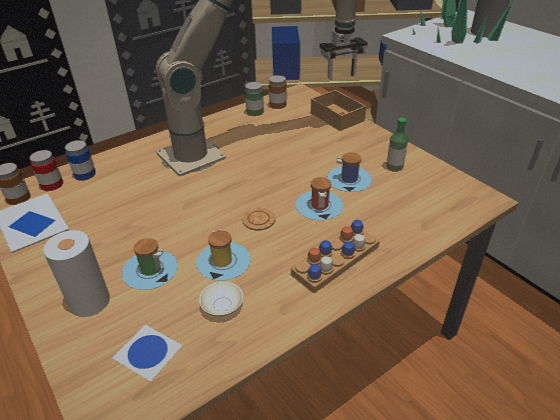

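```bash
cat > h.py <<'E'
import numpy as np, cv2
from scipy.optimize import least_squares
from scipy.spatial.transform import Rotation as R
class Cam:
    def __init__(s,d):
        s.im=d["frame"]; s.z=d["range_z"]; h,w=s.z.shape; s.f=h/2/np.tan(np.radians(float(d["vfov"]))/2)
        s.cx=float(d["cx"]);s.cy=float(d["cy"]);s.T=np.array(d["extrinsics"])
        s.hsv=cv2.cvtColor(s.im,cv2.COLOR_RGB2HSV)
        u,v=np.meshgrid(np.arange(w),np.arange(h)); s.uv=np.stack([u,v],-1).astype(float)
        s.P=s.ray(s.uv)*s.z[...,None]@s.T[:3,:3].T+s.T[:3,3]   # world point per pixel
        s.P[s.z==0]=np.nan
    def ray(s,uv):
        uv=np.asarray(uv,float); return np.stack([(uv[...,0]-s.cx)/s.f,(uv[...,1]-s.cy)/s.f,np.ones(uv.shape[:-1])],-1)
    def plane(s,uv,z):
        d=s.ray(uv)@s.T[:3,:3].T; o=s.T[:3,3]; return (o+d*((z-o[2])/d[...,2])[...,None])[...,:2]
    def px(s,p):
        c=(np.atleast_2d(p)-s.T[:3,3])@s.T[:3,:3]; return c[:,:2]/c[:,2:]*s.f+[s.cx,s.cy]
def circ(p,r=None):
    m=p.mean(0)
    g=(lambda q:np.hypot(*(p-q[:2]).T)-(r or q[2]))
    q=least_squares(g,[*m,r or .05],loss="soft_l1",f_scale=.002).x
    return q[:2],(r or q[2]),np.median(abs(g(q)))
def snap(n,tag=None):
    from cell import eyes
    d=eyes.snapshot(n)
    if tag: cv2.imwrite(f"pics/{n}{tag}.png",d["frame"][:,:,::-1])
    return Cam(d)
E
python3 - <<'E'
from h import *
for n in ("top","scene"):
    c=Cam(np.load(n+"0.npz")); print(n)
    H,S,V=[c.hsv[...,i].astype(int) for i in range(3)]
    m=((H>85)&(H<108)&(S>40)&(V>110)&(abs(c.P[...,2])<.02)).astype(np.uint8)
    k,lab,st,ce=cv2.connectedComponentsWithStats(cv2.morphologyEx(m,cv2.MORPH_CLOSE,np.ones((3,3))))
    for i in range(1,k):
        if st[i,4]<150: continue
        hull=cv2.convexHull(np.argwhere(lab==i)[:,::-1].astype(np.int32))[:,0]
        p,r,e=circ(c.plane(hull,0.)); 
        dd=np.hypot(*(c.plane(c.uv,0.)-p).transpose(2,0,1))
        a=(dd>.053)&(dd<.081)&(V<70)&(abs(c.P[...,2])<.02)
        ang=None
        k2,l2,s2,_=cv2.connectedComponentsWithStats(a.astype(np.uint8))
        if k2>1:
            for b in range(1,k2):
                if s2[b,4]>8:
                    q=c.plane(c.uv[l2==b],0.).mean(0)-p; print('  arrow',np.degrees(np.arctan2(q[1],q[0])).round(1),np.hypot(*q).round(3),s2[b,4])
        lm=(dd<.2)&(np.hypot(*(c.P[...,:2]-p).transpose(2,0,1))<.08)&(abs(c.P[...,2]-.092)<.007)
        print("card",p.round(4),round(r,4),round(e,4),"lid",c.plane(c.uv[lm],.092).mean(0).round(4),lm.sum(), 'z',np.nanmedian(c.P[...,2][lm]).round(4), 'cz',np.nanmedian(c.P[...,2][(lab==i)]).round(4))
d=[Cam(np.load(n+"0.npz")) for n in("top","scene")]
t=cv2.resize(d[0].im[190:280,140:250],None,fx=3.6,fy=3.6,interpolation=2)
t2=cv2.resize(d[0].im[190:280,315:425],None,fx=3.6,fy=3.6,interpolation=2)
cv2.imwrite("pics/c0.png",np.hstack([t,t2])[:,:,::-1])
a=cv2.resize(d[1].im[225:290,110:260],(600,260));b=cv2.resize(d[1].im[145:225,290:390],(600,340))[:,:]
cv2.imwrite("pics/c1.png",np.vstack([a,b])[:,:,::-1])
E
```

```text
top
card [ 0.7412 -0.5193] 0.0468 0.0013 lid [nan nan] 0 z nan cz 0.0019
  arrow -52.6 0.065 39
card [ 0.5797 -0.1986] 0.0802 0.0002 lid [ 0.5766 -0.2001] 327 z 0.0929 cz 0.002
  arrow -23.8 0.064 39
card [0.5481 0.2039] 0.08 0.0003 lid [0.5499 0.2043] 320 z 0.0932 cz 0.0026
  arrow -41.6 0.065 40
card [0.4958 0.3898] 0.0802 0.0002 lid [0.4981 0.3879] 314 z 0.0933 cz 0.0023
  arrow 13.1 0.064 41
card [ 0.4768 -0.3929] 0.0806 0.0002 lid [ 0.4782 -0.3856] 335 z 0.0929 cz 0.0017
card [ 0.051  -0.6256] 0.0643 0.0037 lid [nan nan] 0 z nan cz 0.0076
scene
  arrow -44.2 0.063 22
card [0.4942 0.3916] 0.0803 0.0004 lid [0.5021 0.3859] 192 z 0.0924 cz 0.0016
  arrow -24.5 0.063 22
card [0.546  0.2053] 0.0804 0.0005 lid [0.5528 0.204 ] 228 z 0.0922 cz 0.0015
  arrow -53.2 0.063 38
card [ 0.5775 -0.1967] 0.0805 0.0003 lid [ 0.581  -0.2005] 330 z 0.0922 cz 0.0015
  arrow 12.2 0.064 41
card [ 0.4746 -0.3908] 0.0807 0.0002 lid [ 0.4813 -0.3859] 346 z 0.0924 cz 0.0013<stdin>:20: RuntimeWarning: Mean of empty slice.
  ret = um.true_divide(
  return np.nanmean(a, axis, out=out, keepdims=keepdims)
```

View pics/c0.png

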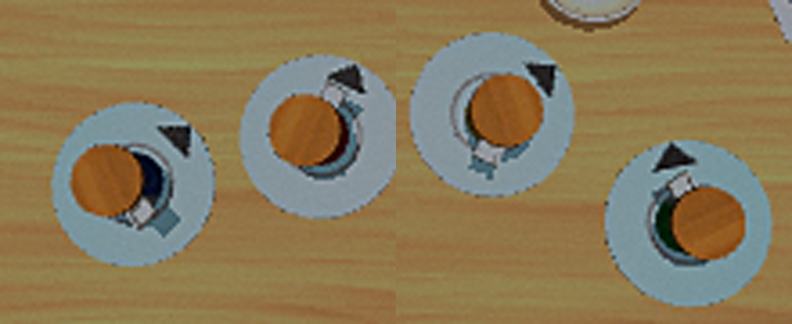

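View pics/c1.png

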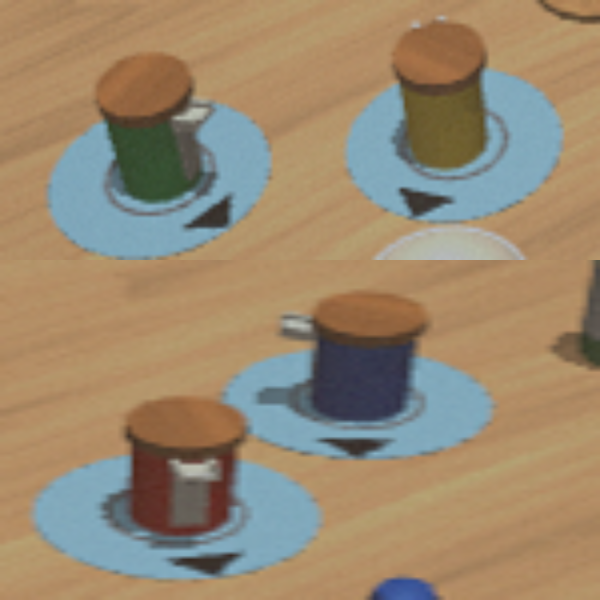

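```bash
cat >> h.py <<'E'
CARDS=dict(blue=((.495,.3907),-43),red=((.547,.2046),-24),yellow=((.5786,-.1977),-53),green=((.4757,-.3918),12.6))
def disc(c,p,z,r,tol=.006,R0=.07):
    """centre of a level disc of radius r, top at z, near p"""
    m=(np.hypot(*(c.P[...,:2]-p).transpose(2,0,1))<R0)&(abs(c.P[...,2]-z)<tol)
    if m.sum()<30: return None
    q=c.plane(c.uv,z); k,lab,st,_=cv2.connectedComponentsWithStats(m.astype(np.uint8)); b=1+st[1:,4].argmax()
    h=cv2.findContours((lab==b).astype(np.uint8),0,1)[0][0][:,0]
    return circ(c.plane(h,z),None)
def spout(c,p,z=.083):
    H,S,V=[c.hsv[...,i].astype(int) for i in range(3)]
    d=np.hypot(*(c.P[...,:2]-p).transpose(2,0,1))
    m=(S<70)&(V>110)&(c.P[...,2]>.072)&(c.P[...,2]<.09)&(d>.03)&(d<.06)
    if m.sum()<3: return None
    q=c.plane(c.uv[m],z).mean(0)-p; return np.degrees(np.arctan2(q[1],q[0])).round(1),np.hypot(*q).round(4),m.sum()
E
python3 - <<'E'
from h import *
for n in("top","scene"):
    c=Cam(np.load(n+"0.npz")); print(n)
    for k,(p,a) in CARDS.items():
        m=disc(c,np.array(p),.092,.034); print(k,[np.round(x,4) for x in m],spout(c,m[0]))
    V=c.hsv[...,2].astype(int); q=c.plane(c.uv,.008)
    p=np.array(c.plane([286.5,246.5] if n=="top" else [258.5,218.5],.008))
    for it in range(3):
        d=np.hypot(*(q-p).transpose(2,0,1)); bg=np.median(V[d<.05]); w=np.where((d>.028)&(d<.042),np.clip(bg-15-V,0,None),0)
        pts=q[w>0]; p,r,e=circ(pts)
    print("mat",p,r,e,len(pts),np.nanmedian(c.P[...,2][d<.05]))
    o=c.plane([[0,0]],0)
    u,v=c.px([[*p,.008]])[0].astype(int); cv2.imwrite(f"pics/mat_{n}.png",cv2.resize(c.im[v-25:v+25,u-25:u+25],(300,300))[:,:,::-1])
a=[cv2.imread(f"pics/mat_{n}.png") for n in("top","scene")]; cv2.imwrite("pics/mat.png",np.hstack(a))
E
```

```text
top
blue [array([0.4984, 0.3881]), np.float64(0.0324), np.float64(0.0008)] (np.float64(-135.1), np.float64(0.0405), np.int64(24))
red [array([0.5496, 0.2045]), np.float64(0.0326), np.float64(0.0007)] (np.float64(-31.1), np.float64(0.0413), np.int64(30))
yellow [array([ 0.5772, -0.2006]), np.float64(0.0322), np.float64(0.0008)] (np.float64(158.3), np.float64(0.0405), np.int64(35))
green [array([ 0.4777, -0.386 ]), np.float64(0.0325), np.float64(0.0008)] (np.float64(30.2), np.float64(0.0412), np.int64(23))
mat [ 0.4867378  -0.00605072] 0.03465415949768556 0.0013130467994896568 96 0.00943261748010138
scene
blue [array([0.5019, 0.3874]), np.float64(0.0344), np.float64(0.0013)] (np.float64(-136.2), np.float64(0.0427), np.int64(17))
red [array([0.5525, 0.2045]), np.float64(0.0346), np.float64(0.0015)] (np.float64(-32.2), np.float64(0.0462), np.int64(31))
yellow [array([ 0.5802, -0.2   ]), np.float64(0.0342), np.float64(0.001)] (np.float64(160.8), np.float64(0.0395), np.int64(6))
green [array([ 0.4798, -0.3854]), np.float64(0.0346), np.float64(0.0012)] (np.float64(29.6), np.float64(0.0429), np.int64(34))
mat [ 0.48516442 -0.00395617] 0.03466804958869086 0.0012737838624093667 75 0.00911796224940975
```

View pics/mat.png

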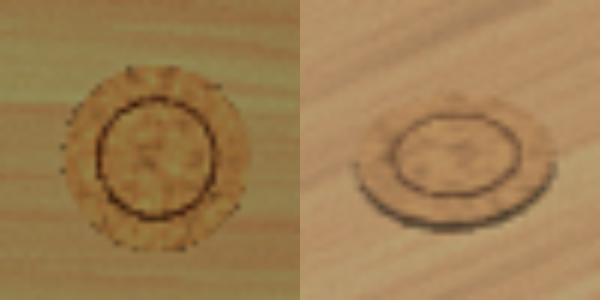

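Emit:
send_rows --deltas '[-1,0,0,0,-1,-1,0,0,0,-1,-1,0,0,0,-1,-1,0,0,0,-0.62,-1,-0.9,-0.64,0,0,-1,-0.9,-0.64,0,0,-1,-0.9,-0.64,0,0,-1,-0.9,-0.64,0,0,-1,-0.9,-0.64,0,0,-1,-0.9,-0.64,0,0,-1,-0.9,-0.64,0,0,-1,-0.9,-0.64,0,0]' --grip_force 20

```text
clock: 1.1
tcp_pos: [0.3072, 0.5259, 0.205]
ee_rot: [-0.0, -3.141, 0.001]
ft_force: [0.2, 0.1, -0.8]
grip_width: 0.0941
finger_force: 0.0
```

Emit:
send_rows --deltas '[-1,-0.96,-0.69,0.2,0,-1,-0.96,-0.69,0.2,0,-1,-0.96,-0.69,0.2,0,-1,-0.96,-0.69,0.2,0,-1,-0.96,-0.69,0.2,0,-1,-0.96,-0.69,0.2,0,-1,-0.96,-0.69,0.2,0,-1,-0.96,-0.69,0.2,0,-1,-0.96,-0.69,0.2,0,-1,-0.96,-0.69,0.2,0,-1,0,0,0,0,-1,0,0,0,0]'

```text
clock: 2.1
tcp_pos: [0.4993, 0.3872, 0.1647]
ee_rot: [-0.005, -3.141, 0.002]
ft_force: [-0.8, 0.1, 0.5]
grip_width: 0.0938
finger_force: 0.0
```

Emit:
send_rows --deltas '[-1,0,0,0.88,0,-1,0,0.04,0.88,0,-1,0,0,0.88,0,-1,0,0,0.88,0,-1,0,0,0.88,0,-1,0,0,0,0,1,0,0,0,0,1,0,0,0,0,1,0,0,0,0,1,0,0,0,0,1,0,0,0,0,1,0,0,0,0]'

```text
clock: 3.1
tcp_pos: [0.499, 0.3902, 0.0786]
ee_rot: [0.0, 3.14, 0.002]
ft_force: [-0.6, 0.2, 4.8]
grip_width: 0.0675
finger_force: 20.0
```

Emit:
send_rows --deltas '[1,0,0,-0.5,0,1,0,0,-0.8,0,1,0,0,-0.8,0,1,0,0,-0.8,0,1,0,0,-0.8,0,1,0,-0.3,0,0,1,0,-0.6,0,0,1,0,-0.9,0,0,1,0,-0.9,0,0,1,0,-0.9,0,0,1,0,-0.9,0,0,1,0,-0.9,0,0]'

```text
clock: 4.1
tcp_pos: [0.4975, 0.2787, 0.1502]
ee_rot: [-0.002, -3.139, 0.003]
ft_force: [-0.1, -0.5, -0.0]
grip_width: 0.0674
finger_force: 20.1
```

Emit:
send_rows --deltas '[1,0.05,-0.9,0,0,1,0.05,-0.9,0,0,1,0.05,-0.9,0,0,1,0.05,-0.9,0,0,1,0.05,-0.9,0,0,1,0.05,-0.9,0,0,1,0.05,-0.9,0,0,1,0.05,-0.9,0,0,1,0.05,-0.9,0,0,1,0.05,-0.9,0,0,1,0.05,-0.9,0,0,1,0.02,-0.9,0,0]'

```text
clock: 5.1
tcp_pos: [0.4852, 0.0634, 0.1504]
ee_rot: [-0.002, -3.139, 0.002]
ft_force: [-0.4, -0.5, -0.4]
grip_width: 0.0672
finger_force: 20.0
```

Emit:
send_rows --deltas '[1,0,-0.9,0.3,0,1,0,-0.9,0.3,0,1,0,-0.9,0.3,0,1,0,-0.6,0.3,0,1,0,0,0.3,0,1,0,0,0.3,0,1,0,0,0,0,1,0,0,0,0]'

```text
clock: 5.77
tcp_pos: [0.4867, 0.0011, 0.115]
ee_rot: [0.003, -3.14, -0.001]
ft_force: [0.1, -0.1, -1.1]
grip_width: 0.0677
finger_force: 20.0
```

```bash
cat > chk.py <<'E'
from h import *; from cell import state
import sys
z=float(sys.argv[1]) # lid top
s=state(); print(s["tcp_pos"].round(4),s["grip_width"].round(4), s["ft_force"].round(1))
for n in("top","scene"):
    c=snap(n,sys.argv[2] if len(sys.argv)>2 else None); P=c.P
    m=(np.hypot(P[...,0]-.486,P[...,1]+.005)<.07)
    zz=P[...,2][m&(abs(P[...,2]-z)<.015)]
    m=disc(c,np.array([.486,-.005]),z,.034); print(n,m and [np.round(x,4) for x in m],np.nanmedian(zz).round(4),len(zz))
E
python3 chk.py .128 a
```

```text
Traceback (most recent call last):
  File "chk.py", line 4, in <module>
    s=state(); print(s["tcp_pos"].round(4),s["grip_width"].round(4), s["ft_force"].round(1))
                                           ^^^^^^^^^^^^^^^^^^^^^
AttributeError: 'float' object has no attribute 'round'
```

```bash
sed -i 's/s\["grip_width"\].round(4)/s["grip_width"]/' chk.py; python3 chk.py .130 a
```

```text
[0.4867 0.0011 0.115 ] 0.06769799683169507 [ 0.1 -0.1 -1.1]
top None nan 0
scene [array([0.4912, 0.0017]), np.float64(0.0346), np.float64(0.0028)] 0.1289 311
  return np.nanmean(a, axis, out=out, keepdims=keepdims)
```

View pics/scenea.png

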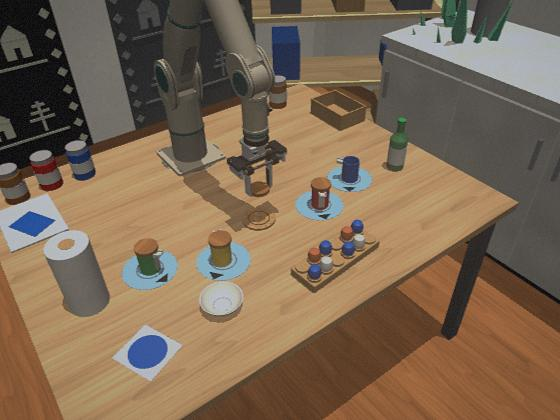

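Emit:
send_rows --deltas '[1,0.05,-0.3,0,0,1,0,0,0.9,0,1,0,0,0.9,0,1,0,0,0.9,0,1,0,0,0.9,0,1,0,0,0.9,0,1,0,0,0.2,0,1,0,0,0.2,0,1,0,0,0.15,0,1,0,0,0,0,1,0,0,0,0]'

```text
clock: 6.78
tcp_pos: [0.4866, -0.0063, 0.0151]
ee_rot: [0.0, 3.14, 0.0]
ft_force: [-0.0, -0.4, -0.1]
grip_width: 0.0673
finger_force: 20.0
```

Emit:
send_rows --deltas '[1,0,0,0.05,0,1,0,0,0.05,0,1,0,0,0.05,0,1,0,0,0,0]'

```text
clock: 7.12
tcp_pos: [0.4866, -0.0063, 0.0126]
ee_rot: [0.0, 3.14, -0.0]
ft_force: [-1.4, -0.0, 11.0]
grip_width: 0.0675
finger_force: 20.0
```

Emit:
send_rows --deltas '[-1,0,0,0,0,-1,0,0,0,0,-1,0,0,0,0,-1,0,0,0,0,-1,0,0,-0.4,0,-1,0,0,-0.9,0,-1,0,0,-1,0,-1,0,0,-1,0,-1,0,0,-1,0,-1,0,0,-1,0,-1,0,0,-1,0,-1,0,0.5,-0.5,0]'

```text
clock: 8.12
tcp_pos: [0.4869, 0.0019, 0.1501]
ee_rot: [0.005, 3.139, -0.002]
ft_force: [-0.2, -0.3, 0.9]
grip_width: 0.0938
finger_force: 0.0
```

Emit:
send_rows --deltas '[-1,-0.3,0.9,0,0,-1,-0.3,0.9,0,0,-1,-0.3,0.9,0,0,-1,-0.3,0.9,0,0,-1,-0.3,0.9,0,0,-1,-0.3,0.9,0,0,-1,-0.3,0.9,0,0,-1,-0.3,0.9,0,0,-1,-0.3,0.9,0,0,-1,-0.3,0.9,0,0,-1,-0.2,1,0,0,-1,0,0,0,0]'

```text
clock: 9.12
tcp_pos: [0.5502, 0.209, 0.1479]
ee_rot: [-0.008, 3.141, 0.006]
ft_force: [1.2, 0.3, 0.5]
grip_width: 0.0939
finger_force: 0.0
```

```bash
cat > look.py <<'E'
from h import *; from cell import state
import sys
s=state(); print(s["clock"],s["tcp_pos"].round(4),s["grip_width"])
for n in("top","scene"):
    c=snap(n,sys.argv[1] if len(sys.argv)>1 else None); print(n)
    for k,(p,a) in CARDS.items():
        m=disc(c,np.array(p),.092,.034); 
        if m: print(k,"lid",[np.round(x,4) for x in m[:2]])
    for z in (.026,.044,.062,.08):
        m=disc(c,np.array([.486,-.005]),z,.034)
        if m: print("stack",z,[np.round(x,4) for x in m])
E
python3 look.py b
```

```text
9.1167 [0.5502 0.209  0.1479] 0.09392263601202001
top
yellow lid [array([ 0.5773, -0.2002]), np.float64(0.0323)]
green lid [array([ 0.4777, -0.386 ]), np.float64(0.0326)]
stack 0.026 [array([ 0.4861, -0.0053]), np.float64(0.0321), np.float64(0.0009)]
scene
red lid [array([0.5521, 0.2048]), np.float64(0.0346)]
yellow lid [array([ 0.5802, -0.2001]), np.float64(0.0342)]
green lid [array([ 0.4796, -0.3856]), np.float64(0.0345)]
stack 0.026 [array([ 0.4878, -0.0052]), np.float64(0.034), np.float64(0.0016)]
```

Emit:
send_rows --deltas '[-1,0,-0.2,0,0,-1,0,0,0.9,0,-1,0,0,0.9,0,-1,0,0,0.9,0,-1,0,0,0.8,0,-1,0,0,0,0,1,0,0,0,0,1,0,0,0,0,1,0,0,0,0,1,0,0,0,0,1,0,0,0,0]'

```text
clock: 10.13
tcp_pos: [0.5509, 0.2007, 0.0786]
ee_rot: [-0.0, 3.139, 0.003]
ft_force: [0.5, 1.1, 3.7]
grip_width: 0.0677
finger_force: 20.0
```

Emit:
send_rows --deltas '[1,0,0,-0.5,0,1,0,0,-0.8,0,1,0,0,-0.8,0,1,0,0,-0.8,0,1,0,0,-0.8,0,1,0.29,-0.3,0,0,1,0.29,-0.6,0,0,1,0.29,-0.9,0,0,1,0.29,-0.9,0,0,1,0.29,-0.9,0,0,1,0.29,-0.9,0,0,1,0.29,-0.9,0,0]'

```text
clock: 11.13
tcp_pos: [0.508, 0.0901, 0.1511]
ee_rot: [-0.0, -3.14, 0.001]
ft_force: [0.4, -0.9, -0.2]
grip_width: 0.0674
finger_force: 20.0
```

Emit:
send_rows --deltas '[1,0.29,-0.9,0,0,1,0.29,-0.9,0,0,1,0.29,-0.9,0,0,1,0.29,-0.9,0,0,1,0,-0.9,0.5,0,1,0,-0.3,0.5,0,1,0,0,0.5,0,1,0,0,0.5,0,1,0,0,0,0,1,0,0,0,0,1,0,0,0,0]'

```text
clock: 12.05
tcp_pos: [0.486, -0.0044, 0.1117]
ee_rot: [-0.0, -3.142, 0.0]
ft_force: [-0.3, -0.0, -0.2]
grip_width: 0.0675
finger_force: 20.0
```

```bash
python3 chk.py .126 a
```

```text
[ 0.486  -0.0044  0.1117] 0.06747174174631271 [-0.3 -0.  -0.2]
top None nan 0
scene [array([ 0.4889, -0.0048]), np.float64(0.0357), np.float64(0.0038)] 0.1259 305
  return np.nanmean(a, axis, out=out, keepdims=keepdims)
```

Emit:
send_rows --deltas '[1,0,-0.04,0,0,1,0,0,0.9,0,1,0,0,0.9,0,1,0,0,0.9,0,1,0,0,0.9,0,1,0,0,0.25,0,1,0,0,0.1,0,1,0,0,0.05,0,1,0,0,0,0,1,0,0,0,0]'

```text
clock: 12.98
tcp_pos: [0.487, -0.0051, 0.0323]
ee_rot: [0.0, 3.14, 0.0]
ft_force: [-0.2, -0.0, -0.8]
grip_width: 0.0673
finger_force: 20.0
```

Emit:
send_rows --deltas '[1,0,0,0.05,0,1,0,0,0.05,0,1,0,0,0.03,0,1,0,0,0,0]'

```text
clock: 13.32
tcp_pos: [0.487, -0.0051, 0.0304]
ee_rot: [0.0, 3.14, -0.0]
ft_force: [-1.9, 0.6, 14.6]
grip_width: 0.0674
finger_force: 20.0
```

Emit:
send_rows --deltas '[-1,0,0,0,0,-1,0,0,0,0,-1,0,0,0,0,-1,0,0,0,0,-1,0,0,-0.4,0,-1,0,0,-0.9,0,-1,0,0,-1,0,-1,0,0,-1,0,-1,0,0,-1,0,-1,0,0,-1,0,-1,0,0,-0.7,0,-1,-0.2,-0.5,0,0]'

```text
clock: 14.32
tcp_pos: [0.4916, -0.0134, 0.1518]
ee_rot: [-0.004, 3.137, 0.002]
ft_force: [0.1, 0.7, -0.4]
grip_width: 0.0938
finger_force: 0.0
```

Emit:
send_rows --deltas '[-1,-0.45,-0.95,0,0,-1,-0.45,-0.95,0,0,-1,-0.45,-0.95,0,0,-1,-0.45,-0.95,0,0,-1,-0.45,-0.95,0,0,-1,-0.45,-0.95,0,0,-1,-0.45,-0.95,0,0,-1,-0.45,-0.95,0,0,-1,-0.45,-0.95,0,0,-1,-0.3,-0.7,0,0,-1,0,0,0,0,-1,0,0,0,0]'

```text
clock: 15.32
tcp_pos: [0.5763, -0.2009, 0.1478]
ee_rot: [-0.003, -3.14, -0.001]
ft_force: [-0.3, 0.6, -0.3]
grip_width: 0.0937
finger_force: 0.0
```

```bash
python3 look.py b
```

```text
15.3167 [ 0.5763 -0.2009  0.1478] 0.09374455713982116
top
yellow lid [array([ 0.5915, -0.1874]), np.float64(0.0138)]
green lid [array([ 0.4778, -0.3867]), np.float64(0.0324)]
stack 0.044 [array([ 0.4859, -0.0043]), np.float64(0.0321), np.float64(0.0007)]
scene
yellow lid [array([ 0.5805, -0.2001]), np.float64(0.0343)]
green lid [array([ 0.4793, -0.3855]), np.float64(0.0343)]
stack 0.026 [array([ 0.4885, -0.0058]), np.float64(0.0302), np.float64(0.0039)]
stack 0.044 [array([ 0.4882, -0.0046]), np.float64(0.0341), np.float64(0.001)]
```

Emit:
send_rows --deltas '[-1,-0.08,0,0,0,-1,0,0,0.9,0,-1,0,0,0.9,0,-1,0,0,0.9,0,-1,0,0,0.8,0,-1,0,0,0,0,1,0,0,0,0,1,0,0,0,0,1,0,0,0,0,1,0,0,0,0,1,0,0,0,0]'

```text
clock: 16.33
tcp_pos: [0.5796, -0.2003, 0.08]
ee_rot: [0.0, 3.14, -0.001]
ft_force: [-1.1, -0.2, 2.8]
grip_width: 0.0673
finger_force: 20.0
```

Emit:
send_rows --deltas '[1,0,0,-0.5,0,1,0,0,-0.8,0,1,0,0,-0.8,0,1,0,0,-0.8,0,1,0,0,-0.8,0,1,0.4,0.5,0,0,1,0.4,0.9,0,0,1,0.4,0.9,0,0,1,0.4,0.9,0,0,1,0.4,0.9,0,0,1,0.4,0.9,0,0,1,0.4,0.9,0,0]'

```text
clock: 17.33
tcp_pos: [0.5226, -0.0814, 0.1537]
ee_rot: [0.0, 3.141, -0.0]
ft_force: [0.8, 0.1, -1.4]
grip_width: 0.0677
finger_force: 20.0
```

Emit:
send_rows --deltas '[1,0.45,0.9,0,0,1,0.45,0.9,0,0,1,0.45,0.9,0,0,1,0.45,0.9,0,0,1,0,0.2,0.3,0,1,0,0,0.3,0,1,0,0,0.3,0,1,0,0,0.3,0,1,0,0,0,0,1,0,0,0,0,1,0,0,0,0]'

```text
clock: 18.25
tcp_pos: [0.4871, -0.0068, 0.1287]
ee_rot: [-0.002, -3.141, 0.0]
ft_force: [-0.3, 0.2, -1.5]
grip_width: 0.0676
finger_force: 20.0
```

```bash
python3 chk.py .140 a 2>/dev/null
```

```text
[ 0.4871 -0.0068  0.1287] 0.06760630520727558 [-0.3  0.2 -1.5]
top None nan 0
scene [array([ 0.4873, -0.0059]), np.float64(0.0365), np.float64(0.0032)] 0.1414 310
```

Emit:
send_rows --deltas '[1,-0.03,0.06,0,0,1,0,0,0.9,0,1,0,0,0.9,0,1,0,0,0.9,0,1,0,0,0.8,0,1,0,0,0.25,0,1,0,0,0.1,0,1,0,0,0.05,0,1,0,0,0,0,1,0,0,0,0]'

```text
clock: 19.18
tcp_pos: [0.4881, -0.0049, 0.0516]
ee_rot: [0.0, 3.14, 0.0]
ft_force: [0.6, 0.4, -0.3]
grip_width: 0.0678
finger_force: 20.0
```

Emit:
send_rows --deltas '[1,0,0,0.05,0,1,0,0,0.05,0,1,0,0,0.03,0,1,0,0,0,0]'

```text
clock: 19.52
tcp_pos: [0.4881, -0.0049, 0.0498]
ee_rot: [0.0, 3.14, -0.0]
ft_force: [-2.3, -0.6, 13.9]
grip_width: 0.0675
finger_force: 20.0
```

Emit:
send_rows --deltas '[-1,0,0,0,0,-1,0,0,0,0,-1,0,0,0,0,-1,0,0,0,0,-1,0,0,-0.4,0,-1,0,0,-0.9,0,-1,0,0,-1,0,-1,0,0,-1,0,-1,0,0,-1,0,-1,0,0,-0.7,0,-1,0,-0.5,0,0,-1,0,-0.9,0,0]'

```text
clock: 20.52
tcp_pos: [0.4882, -0.0316, 0.1491]
ee_rot: [-0.006, 3.139, 0.001]
ft_force: [-0.5, -0.3, -0.7]
grip_width: 0.0937
finger_force: 0.0
```

Emit:
send_rows --deltas '[-1,0.05,-0.95,0,0,-1,0.05,-0.95,0,0,-1,0.05,-0.95,0,0,-1,0.05,-0.95,0,0,-1,0.05,-0.95,0,0,-1,0.05,-0.95,0,0,-1,0.05,-0.95,0,0,-1,0.05,-0.95,0,0,-1,0.05,-0.95,0,0,-1,0,-0.95,0,0,-1,0,-0.95,0,0,-1,0,-0.95,0,0]'

```text
clock: 21.52
tcp_pos: [0.4772, -0.2625, 0.1473]
ee_rot: [-0.001, -3.14, -0.001]
ft_force: [-0.1, -0.7, 0.3]
grip_width: 0.0943
finger_force: 0.0
```

Emit:
send_rows --deltas '[-1,0,-0.95,0,0,-1,0,-0.95,0,0,-1,0,-0.95,0,0,-1,0,-0.95,0,0,-1,0,-0.95,0,0,-1,0,-0.95,0,0,-1,0,-0.5,0,0,-1,0,0,0,0,-1,0,0,0,0]'

```text
clock: 22.27
tcp_pos: [0.4776, -0.3846, 0.1475]
ee_rot: [-0.002, -3.14, -0.002]
ft_force: [-0.5, 0.6, -0.7]
grip_width: 0.0943
finger_force: 0.0
```

```bash
python3 look.py b
```

```text
22.2667 [ 0.4776 -0.3846  0.1475] 0.09430042138689201
top
green lid [array([ 0.479, -0.4  ]), np.float64(0.0171)]
stack 0.062 [array([ 0.4861, -0.0043]), np.float64(0.0319), np.float64(0.0008)]
scene
green lid [array([ 0.4799, -0.3857]), np.float64(0.0347)]
stack 0.026 [array([ 0.4905, -0.0069]), np.float64(0.0296), np.float64(0.0037)]
stack 0.044 [array([ 0.4874, -0.0039]), np.float64(0.0321), np.float64(0.0035)]
stack 0.062 [array([ 0.489 , -0.0041]), np.float64(0.034), np.float64(0.0011)]
```

Emit:
send_rows --deltas '[-1,-0.04,-0.06,0,0,-1,0,0,0.9,0,-1,0,0,0.9,0,-1,0,0,0.9,0,-1,0,0,0.85,0,-1,0,0,0,0,1,0,0,0,0,1,0,0,0,0,1,0,0,0,0,1,0,0,0,0,1,0,0,0,0]'

```text
clock: 23.28
tcp_pos: [0.4799, -0.3866, 0.0784]
ee_rot: [0.0, 3.14, -0.002]
ft_force: [0.6, -1.1, 2.9]
grip_width: 0.0677
finger_force: 20.0
```

Emit:
send_rows --deltas '[1,0,0,-0.5,0,1,0,0,-0.8,0,1,0,0,-0.8,0,1,0,0,-0.8,0,1,0,0,-0.8,0,1,0,0.5,0,0,1,0,0.9,0,0,1,0,0.9,0,0,1,0,0.9,0,0,1,0,0.9,0,0,1,0,0.9,0,0,1,0,0.9,0,0]'

```text
clock: 24.28
tcp_pos: [0.4786, -0.2661, 0.1509]
ee_rot: [0.001, -3.141, -0.001]
ft_force: [0.4, 0.7, -0.5]
grip_width: 0.0674
finger_force: 20.0
```

Emit:
send_rows --deltas '[1,-0.04,0.9,0,0,1,-0.04,0.9,0,0,1,-0.04,0.9,0,0,1,-0.04,0.9,0,0,1,-0.04,0.9,0,0,1,-0.04,0.9,0,0,1,-0.04,0.9,0,0,1,-0.04,0.9,0,0,1,-0.04,0.9,0,0,1,0,0.9,0,0,1,0,0.9,0,0,1,0,0.9,0,0]'

```text
clock: 25.28
tcp_pos: [0.4855, -0.0504, 0.151]
ee_rot: [0.001, -3.141, -0.001]
ft_force: [-1.1, 0.2, -1.3]
grip_width: 0.0673
finger_force: 20.0
```

Emit:
send_rows --deltas '[1,0,0.9,0,0,1,0,0.9,0,0,1,0,0.5,0,0,1,0,0,0,0,1,0,0,0,0]'

```text
clock: 25.7
tcp_pos: [0.4861, -0.006, 0.1512]
ee_rot: [0.002, -3.141, 0.001]
ft_force: [-0.5, -0.1, -0.3]
grip_width: 0.0678
finger_force: 20.0
```

```bash
python3 chk.py .164 a 2>/dev/null
```

```text
[ 0.4861 -0.006   0.1512] 0.06779087869128474 [-0.5 -0.1 -0.3]
top None nan 0
scene [array([ 0.4868, -0.0057]), np.float64(0.0358), np.float64(0.0029)] 0.1653 311
```

Emit:
send_rows --deltas '[1,-0.05,0.06,0,0,1,0,0,0.9,0,1,0,0,0.9,0,1,0,0,0.9,0,1,0,0,0.9,0,1,0,0,0.35,0,1,0,0,0.1,0,1,0,0,0.05,0,1,0,0,0,0,1,0,0,0,0]'

```text
clock: 26.63
tcp_pos: [0.4882, -0.005, 0.0701]
ee_rot: [0.001, 3.14, 0.0]
ft_force: [1.5, -0.1, -0.4]
grip_width: 0.0677
finger_force: 20.0
```

Emit:
send_rows --deltas '[1,0,0,0.05,0,1,0,0,0.05,0,1,0,0,0.05,0,1,0,0,0.05,0,1,0,0,0,0]'

```text
clock: 27.05
tcp_pos: [0.4878, -0.0049, 0.0663]
ee_rot: [0.0, 3.141, -0.0]
ft_force: [-1.0, 0.4, 9.8]
grip_width: 0.0672
finger_force: 20.0
```

Emit:
send_rows --deltas '[-1,0,0,0,0,-1,0,0,0,0,-1,0,0,0,0,-1,0,0,0,0,-1,0,0,-0.4,0,-1,0,0,-0.9,0,-1,0,0,-1,0,-1,0,0,-1,0,-1,0,0,-1,0,-1,0.5,0,-0.7,0,-1,1,0,0,0,-1,1,0,0,0]'

```text
clock: 28.05
tcp_pos: [0.438, -0.0048, 0.1666]
ee_rot: [0.0, 3.139, 0.0]
ft_force: [-0.5, 0.6, -0.6]
grip_width: 0.0939
finger_force: 0.0
```

```bash
cat >> h.py <<'E'
def pot(c,p):
    """pot seen open: rim outer circle at z=.08 and spout direction"""
    H,S,V=[c.hsv[...,i].astype(int) for i in range(3)]
    d=np.hypot(*(c.P[...,:2]-p).transpose(2,0,1)); m=(d<.11)&(abs(c.P[...,2]-.08)<.007)
    w=m&(S<70)&(V>100); rim=m&~w
    if rim.sum()<20: return None
    h=cv2.convexHull(c.uv[rim].astype(np.float32))[:,0]
    h=c.uv[rim]
    q=c.plane(h,.08); ctr,r,e=circ(q,.028)
    return ctr,e,rim.sum(),spout(c,ctr)
E
cat > look2.py <<'E'
from h import *; from cell import state
import sys
s=state(); print(s["clock"],s["tcp_pos"].round(4),s["grip_width"])
for n in("top","scene"):
    c=snap(n,sys.argv[1]); print(n)
    for k,(p,a) in CARDS.items():
        m=pot(c,np.array(p)); print(k,m and (m[0].round(4),round(m[1],4),*m[2:]), "rel",m and (m[0]-p).round(4))
    m=disc(c,np.array([.486,-.005]),.08,.034); print("stack",m and [np.round(x,4) for x in m])
    if n=="top": im=[c.im[195:275,145:255],c.im[195:275,315:425]]
cv2.imwrite(f"pics/z{sys.argv[1]}.png",cv2.resize(np.hstack(im),None,fx=3.6,fy=3.6,interpolation=2)[:,:,::-1])
E
python3 look2.py c
```

```text
28.05 [ 0.438  -0.0048  0.1666] 0.09388387167473551
top
blue (array([0.497 , 0.3869]), np.float64(0.0016), np.int64(89), (np.float64(-133.5), np.float64(0.0396), np.int64(33))) rel [ 0.002  -0.0038]
red (array([0.5492, 0.2042]), np.float64(0.0011), np.int64(70), (np.float64(-30.8), np.float64(0.0395), np.int64(38))) rel [ 0.0022 -0.0004]
yellow (array([ 0.5767, -0.2011]), np.float64(0.0011), np.int64(72), (np.float64(158.8), np.float64(0.0399), np.int64(42))) rel [-0.0019 -0.0034]
green (array([ 0.4776, -0.3877]), np.float64(0.0015), np.int64(91), (np.float64(33.0), np.float64(0.039), np.int64(34))) rel [0.0019 0.0041]
stack [array([ 0.4929, -0.003 ]), np.float64(0.0268), np.float64(0.0028)]
scene
blue (array([0.5009, 0.3858]), np.float64(0.0031), np.int64(88), (np.float64(-139.8), np.float64(0.0326), np.int64(26))) rel [ 0.0059 -0.0049]
red (array([0.5519, 0.2047]), np.float64(0.0024), np.int64(87), (np.float64(-32.5), np.float64(0.0473), np.int64(30))) rel [0.0049 0.0001]
yellow (array([ 0.5798, -0.2013]), np.float64(0.0023), np.int64(125), (np.float64(159.3), np.float64(0.0405), np.int64(37))) rel [ 0.0012 -0.0036]
green (array([ 0.4802, -0.3884]), np.float64(0.0023), np.int64(122), (np.float64(33.1), np.float64(0.0439), np.int64(42))) rel [0.0045 0.0034]
stack [array([ 0.4871, -0.0031]), np.float64(0.0339), np.float64(0.0012)]
```

View pics/zc.png

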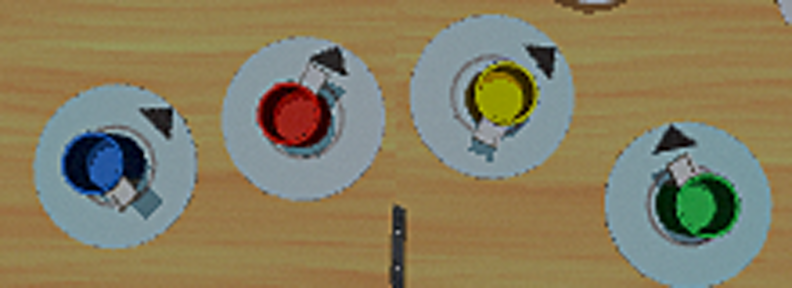

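View pics/scenec.png

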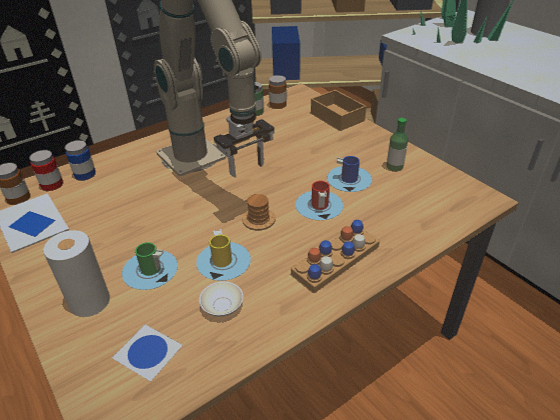

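Emit:
send_rows --deltas '[-1,-0.15,0.95,0,0,-1,-0.15,0.95,0,0,-1,-0.15,0.95,0,0,-1,-0.15,0.95,0,0,-1,-0.15,0.95,0,0,-1,-0.15,0.95,0,0,-1,-0.15,0.95,0,0,-1,-0.15,0.95,0,0,-1,-0.15,0.95,0,0,-1,-0.15,0.95,0,0,-1,-0.15,0.95,0,0,-1,-0.15,0.95,0,0]'

```text
clock: 29.15
tcp_pos: [0.4741, 0.2244, 0.1655]
ee_rot: [0.0, 3.141, 0.0]
ft_force: [-0.0, -0.3, 0.1]
grip_width: 0.0939
finger_force: 0.0
```

Emit:
send_rows --deltas '[-1,-0.15,0.95,0,0,-1,-0.15,0.95,0,0,-1,-0.15,0.95,0,0,-1,-0.15,0.95,0,0,-1,-0.15,0.95,0,0,-1,-0.15,0.95,0,0,-1,-0.15,0.95,0,0,-1,-0.15,0.95,0,0,-1,-0.15,0.55,0,0,-1,0,0,0,1,-1,0,0,0,1,-1,0,0,0,1]'

```text
clock: 30.15
tcp_pos: [0.5008, 0.3867, 0.1652]
ee_rot: [-0.333, -3.124, -0.0]
ft_force: [-0.6, 0.9, 0.0]
grip_width: 0.0939
finger_force: 0.0
```

Emit:
send_rows --deltas '[-1,0,0,0,1,-1,0,0,0,1,-1,0,0,0,1,-1,0,0,0,1,-1,0,0,0,1,-1,0,0,0,1,-1,0,0,0,1,-1,0,0,0,1,-1,0,0,0,1,-1,0,0,0,1,-1,0,0,0,1,-1,0,0,0,1]'

```text
clock: 31.15
tcp_pos: [0.5008, 0.3866, 0.1654]
ee_rot: [-1.575, -2.718, -0.001]
ft_force: [-0.2, -0.0, 0.1]
grip_width: 0.0941
finger_force: 0.0
```

Emit:
send_rows --deltas '[-1,0,0,0,1,-1,0,0,0,1,-1,0,0,0,1,-1,0,0,0,1,-1,0,0,0,1,-1,0,0,0,1,-1,0,0,0,1,-1,0,0,0,1,-1,0,0,0,1,-1,0,0,0,1,-1,0,0,0,1,-1,0,0,0,1]'

```text
clock: 32.15
tcp_pos: [0.5007, 0.3867, 0.1654]
ee_rot: [-2.544, -1.843, -0.0]
ft_force: [-0.2, 0.4, -0.2]
grip_width: 0.0941
finger_force: 0.0
```

Emit:
send_rows --deltas '[-1,0,0,0,1,-1,0,0,0,1,-1,0,0,0,1,-1,0,0,0,1,-1,0,0,0,1,-1,0,0,0,1,-1,0,0,0,0.75,-1,0,0,0,0,-1,0,0,0,0]'

```text
clock: 32.9
tcp_pos: [0.5006, 0.3866, 0.1652]
ee_rot: [-2.901, -1.205, -0.0]
ft_force: [0.3, -0.6, 0.4]
grip_width: 0.0943
finger_force: 0.0
```

```bash
cat > go.py <<'E'
# go.py x y [yaw]: shift in tool axes (units of a row) to a world target, yaw=dir of tool y
from h import *; from cell import state; import sys
s=state(); M=R.from_rotvec(s["ee_rot"]).as_matrix(); t=s["tcp_pos"]
yaw=np.degrees(np.arctan2(M[1,1],M[0,1])); j=s["joint_positions"]
print("clock",s["clock"],"tcp",t.round(4),"yaw",yaw.round(2),"j1,j7",j[[0,6]].round(2),"grip",round(s["grip_width"],4),s["ft_force"].round(1))
if len(sys.argv)>2:
    d=np.array([float(sys.argv[1])-t[0],float(sys.argv[2])-t[1],0]); print("tool dx,dy units",((M.T@d)[:2]/.02).round(3))
if len(sys.argv)>3:
    a=(float(sys.argv[3])-yaw+180)%360-180; print("spin units",round(-a/4,2))
E
python3 go.py .4985 .3865; python3 look2.py d
```

```text
clock 32.9 tcp [0.5006 0.3866 0.1652] yaw -44.88 j1,j7 [-1.05 -1.07] grip 0.0943 [ 0.3 -0.6  0.4]
tool dx,dy units [-0.077 -0.07 ]
32.9 [0.5006 0.3866 0.1652] 0.0943435427663002
top
blue (array([0.4958, 0.3858]), np.float64(0.0022), np.int64(77), (np.float64(-133.8), np.float64(0.0374), np.int64(27))) rel [ 0.0008 -0.0049]
red (array([0.5491, 0.2044]), np.float64(0.001), np.int64(67), (np.float64(-30.9), np.float64(0.04), np.int64(38))) rel [ 0.0021 -0.0002]
yellow (array([ 0.5768, -0.2012]), np.float64(0.0012), np.int64(70), (np.float64(159.2), np.float64(0.0403), np.int64(41))) rel [-0.0018 -0.0035]
green (array([ 0.4773, -0.3879]), np.float64(0.0014), np.int64(85), (np.float64(32.4), np.float64(0.0393), np.int64(35))) rel [0.0016 0.0039]
stack [array([ 0.4852, -0.0044]), np.float64(0.032), np.float64(0.0007)]
scene
blue (array([0.4996, 0.3852]), np.float64(0.0031), np.int64(87), (np.float64(-136.5), np.float64(0.0209), np.int64(20))) rel [ 0.0046 -0.0055]
red (array([0.5519, 0.2042]), np.float64(0.0027), np.int64(88), (np.float64(-31.4), np.float64(0.0472), np.int64(31))) rel [ 0.0049 -0.0004]
yellow (array([ 0.58  , -0.2015]), np.float64(0.0022), np.int64(125), (np.float64(159.0), np.float64(0.0411), np.int64(35))) rel [ 0.0014 -0.0038]
green (array([ 0.4799, -0.3884]), np.float64(0.0023), np.int64(121), (np.float64(33.0), np.float64(0.0432), np.int64(42))) rel [0.0042 0.0034]
stack [array([ 0.4873, -0.0037]), np.float64(0.0343), np.float64(0.0012)]
```

Emit:
send_rows --deltas '[-1,-0.08,-0.07,0.9,0,-1,0,0,0.98,0,-1,0,0,0.98,0,-1,0,0,0.98,0,-1,0,0,0.98,0,-1,0,0,0.98,0,-1,0,0,0.98,0,-1,0,0,0,0,1,0,0,0,0,1,0,0,0,0,1,0,0,0,0,1,0,0,0,0]' --grip_force 30

```text
clock: 34.0
tcp_pos: [0.4992, 0.3866, 0.0311]
ee_rot: [-2.902, -1.202, -0.004]
ft_force: [-1.1, -0.4, 1.2]
grip_width: 0.0709
finger_force: 0.0
```

Emit:
send_rows --deltas '[1,0,0,0,0,1,0,0,0,0,1,0,0,-0.2,0,1,0,0,-0.4,0]'

```text
clock: 34.33
tcp_pos: [0.4975, 0.3851, 0.041]
ee_rot: [2.901, 1.202, -0.004]
ft_force: [0.3, -0.2, -3.6]
grip_width: 0.0608
finger_force: 30.0
```

Gripped and lifted 12 mm. Turn +92° (spin −23).

Emit:
send_rows --deltas '[1,0,0,0,-0.5,1,0,0,0,-1,1,0,0,0,-1,1,0,0,0,-1,1,0,0,0,-1,1,0,0,0,-1,1,0,0,0,-1,1,0,0,0,-1,1,0,0,0,-1,1,0,0,0,-1,1,0,0,0,-1,1,0,0,0,-1]'

```text
clock: 35.33
tcp_pos: [0.4987, 0.3851, 0.0418]
ee_rot: [2.198, 2.243, -0.001]
ft_force: [0.2, 0.8, -3.4]
grip_width: 0.0606
finger_force: 30.0
```

Emit:
send_rows --deltas '[1,0,0,0,-1,1,0,0,0,-1,1,0,0,0,-1,1,0,0,0,-1,1,0,0,0,-1,1,0,0,0,-1,1,0,0,0,-1,1,0,0,0,-1,1,0,0,0,-1,1,0,0,0,-1,1,0,0,0,-1,1,0,0,0,-0.5]'

```text
clock: 36.33
tcp_pos: [0.4989, 0.3849, 0.0417]
ee_rot: [1.148, 2.923, -0.002]
ft_force: [-0.3, 0.2, -2.7]
grip_width: 0.0607
finger_force: 30.0
```

Emit:
send_rows --deltas '[1,0,0,0,0,1,0,0,0,0]'

```text
clock: 36.5
tcp_pos: [0.4987, 0.3855, 0.0417]
ee_rot: [1.154, 2.921, -0.001]
ft_force: [-0.7, 0.9, -3.8]
grip_width: 0.0605
finger_force: 30.0
```

```bash
python3 go.py .495 .3907 47
python3 - <<'E'
from h import *
for n in("top","scene"):
    c=snap(n,"e"); 
    P=c.P; d=np.hypot(P[...,0]-.498,P[...,1]-.386); H,S,V=[c.hsv[...,i].astype(int) for i in range(3)]
    m=(S<70)&(V>110)&(P[...,2]>.082)&(P[...,2]<.103)&(d>.028)&(d<.06)
    q=c.plane(c.uv[m],.095).mean(0)-[.498,.386]; print(n,m.sum(),np.degrees(np.arctan2(q[1],q[0])))
E
```

```text
clock 36.5 tcp [0.4987 0.3855 0.0417] yaw 46.88 j1,j7 [-0.74  0.18] grip 0.0605 [-0.7  0.9 -3.8]
tool dx,dy units [0.313 0.064]
spin units -0.03
top 38 -41.635752614411274
scene 30 -39.75466305756822
```

Emit:
send_rows --deltas '[1,0.31,0.06,0,0,1,0,0,0,0,1,0,0,0.25,0,1,0,0,0.2,0,1,0,0,0.1,0,1,0,0,0.05,0,1,0,0,0,0]'

```text
clock: 37.18
tcp_pos: [0.4944, 0.3909, 0.0307]
ee_rot: [-1.151, -2.922, 0.001]
ft_force: [-2.8, -0.6, 8.4]
grip_width: 0.0609
finger_force: 30.0
```

Emit:
send_rows --deltas '[-1,0,0,0,0,-1,0,0,0,0,-1,0,0,0,0,-1,0,0,0,0,-1,0,0,0,0,-1,0,0,-0.5,0,-1,0,0,-0.9,0,-1,0,0,-0.9,0,-1,0,0,-0.9,0,-1,0,0,-0.9,0,-1,0,0,-0.9,0,-1,0,0,-0.9,0]'

```text
clock: 38.18
tcp_pos: [0.4947, 0.3911, 0.1493]
ee_rot: [1.152, 2.923, 0.001]
ft_force: [0.3, -0.2, -0.3]
grip_width: 0.0944
finger_force: 0.0
```

Emit:
send_rows --deltas '[-1,-0.9,-0.55,0,0,-1,-0.93,-0.55,0,0,-1,-0.93,-0.55,0,0,-1,-0.93,-0.55,0,0,-1,-0.93,-0.55,0,0,-1,-0.93,-0.55,0,0,-1,-0.93,-0.55,0,0,-1,-0.93,-0.55,0,0,-1,-0.93,-0.53,0,0,-1,0,0,0,0,-1,0,0,0,0]'

```text
clock: 39.1
tcp_pos: [0.55, 0.204, 0.1484]
ee_rot: [1.156, 2.921, 0.001]
ft_force: [-0.5, 0.0, -0.6]
grip_width: 0.094
finger_force: 0.0
```

```bash
python3 go.py .5503 .2044; python3 look2.py f
```

```text
clock 39.1 tcp [0.55   0.204  0.1484] yaw 46.82 j1,j7 [-0.45  0.46] grip 0.094 [-0.5  0.  -0.6]
tool dx,dy units [0.005 0.024]
39.1 [0.55   0.204  0.1484] 0.09401163957456567
top
blue (array([0.495 , 0.3903]), np.float64(0.0015), np.int64(49), None) rel [ 0.     -0.0004]
red (array([0.577 , 0.1606]), np.float64(0.0035), np.int64(21), (np.float64(74.0), np.float64(0.0325), np.int64(13))) rel [ 0.03  -0.044]
yellow (array([ 0.5768, -0.2011]), np.float64(0.0012), np.int64(73), (np.float64(159.3), np.float64(0.0399), np.int64(41))) rel [-0.0018 -0.0034]
green (array([ 0.4451, -0.3696]), np.float64(0.0014), np.int64(85), (np.float64(33.3), np.float64(0.0388), np.int64(38))) rel [-0.0306  0.0222]
stack [array([ 0.4853, -0.0047]), np.float64(0.0317), np.float64(0.0009)]
scene
blue (array([0.4985, 0.3897]), np.float64(0.0025), np.int64(71), (np.float64(-44.6), np.float64(0.0413), np.int64(25))) rel [ 0.0035 -0.001 ]
red (array([0.5515, 0.2048]), np.float64(0.0024), np.int64(84), (np.float64(-31.3), np.float64(0.0483), np.int64(30))) rel [0.0045 0.0002]
yellow (array([ 0.5796, -0.2012]), np.float64(0.0022), np.int64(121), (np.float64(159.3), np.float64(0.0403), np.int64(37))) rel [ 0.001  -0.0035]
green (array([ 0.4478, -0.3699]), np.float64(0.0024), np.int64(115), (np.float64(33.6), np.float64(0.0432), np.int64(31))) rel [-0.0279  0.0219]
stack [array([ 0.4882, -0.0042]), np.float64(0.0345), np.float64(0.0017)]
```

Emit:
send_rows --deltas '[-1,0.08,0,0,0,-1,0,0,0.98,0,-1,0,0,0.98,0,-1,0,0,0.98,0,-1,0,0,0.98,0,-1,0,0,0.98,0,-1,0,0,0.98,0,-1,0,0,0,0,1,0,0,0,0,1,0,0,0,0,1,0,0,0,0,1,0,0,0,0]'

```text
clock: 40.2
tcp_pos: [0.5491, 0.2069, 0.0314]
ee_rot: [1.151, 2.922, 0.003]
ft_force: [0.6, 0.5, 1.0]
grip_width: 0.0704
finger_force: 0.0
```

Emit:
send_rows --deltas '[1,0,0,0,0,1,0,0,0,0,1,0,0,0,0,1,0,0,-0.2,0,1,0,0,-0.3,0,1,0,0,0,-0.9,1,0,0,0,-0.97,1,0,0,0,0,1,0,0,0,0]'

```text
clock: 40.95
tcp_pos: [0.5483, 0.2064, 0.0402]
ee_rot: [-0.961, -2.991, -0.001]
ft_force: [-0.4, -0.1, -3.9]
grip_width: 0.0595
finger_force: 30.0
```

```bash
python3 go.py .547 .2046
```

```text
clock 40.95 tcp [0.5483 0.2064 0.0402] yaw 54.37 j1,j7 [-0.42  0.56] grip 0.0595 [-0.4 -0.1 -3.9]
tool dx,dy units [-0.002 -0.111]
```

Emit:
send_rows --deltas '[1,0,-0.1,0,0,1,0,0,0,0,1,0,0,0.25,0,1,0,0,0.15,0,1,0,0,0.1,0,1,0,0,0.03,0,1,0,0,0,0]'

```text
clock: 41.53
tcp_pos: [0.5469, 0.2047, 0.0308]
ee_rot: [-0.959, -2.991, 0.0]
ft_force: [-3.6, -0.4, 10.8]
grip_width: 0.0597
finger_force: 30.0
```

Emit:
send_rows --deltas '[-1,0,0,0,0,-1,0,0,0,0,-1,0,0,0,0,-1,0,0,0,0,-1,0,0,0,0,-1,0,0,-0.5,0,-1,0,0,-0.9,0,-1,0,0,-0.9,0,-1,0,0,-0.9,0,-1,0,0,-0.9,0,-1,0,0,-0.9,0,-1,0,0,-0.9,0]'

```text
clock: 42.53
tcp_pos: [0.547, 0.2047, 0.1491]
ee_rot: [0.958, 2.992, 0.001]
ft_force: [-0.0, 0.6, 0.2]
grip_width: 0.0938
finger_force: 0.0
```

Emit:
send_rows --deltas '[-1,-0.46,-0.97,0,0,-1,-0.46,-0.97,0,0,-1,-0.46,-0.97,0,0,-1,-0.46,-0.97,0,0,-1,-0.46,-0.97,0,0,-1,-0.46,-0.97,0,0,-1,-0.46,-0.97,0,0,-1,-0.46,-0.97,0,0,-1,-0.46,-0.97,0,0,-1,-0.46,-0.97,0,0,-1,-0.46,-0.97,0,0,-1,-0.46,-0.97,0,0]'

```text
clock: 43.53
tcp_pos: [0.5015, -0.05, 0.1482]
ee_rot: [0.958, 2.991, 0.0]
ft_force: [0.0, -0.0, 0.1]
grip_width: 0.0937
finger_force: 0.0
```

Emit:
send_rows --deltas '[-1,-0.46,-0.97,0,0,-1,-0.46,-0.97,0,0,-1,-0.46,-0.97,0,0,-1,-0.46,-0.97,0,0,-1,-0.46,-0.97,0,0,-1,-0.46,-0.97,0,0,-1,-0.46,-0.97,0,0,-1,-0.46,-0.97,0,0,-1,-0.46,-0.97,0,0,-1,-0.46,-0.97,0,0,-1,-0.46,-0.97,0,0,-1,-0.46,-0.97,0,0]'

```text
clock: 44.53
tcp_pos: [0.456, -0.3037, 0.1482]
ee_rot: [0.959, 2.991, -0.0]
ft_force: [0.2, 0.4, -0.6]
grip_width: 0.0943
finger_force: 0.0
```

Emit:
send_rows --deltas '[-1,-0.46,-0.97,0,0,-1,-0.46,-0.97,0,0,-1,-0.4,-0.97,0,0,-1,0,0,0,-1,-1,0,0,0,-1,-1,0,0,0,-1,-1,0,0,0,-1,-1,0,0,0,-1,-1,0,0,0,-1,-1,0,0,0,-1,-1,0,0,0,-1,-1,0,0,0,-1]'

```text
clock: 45.53
tcp_pos: [0.4438, -0.3654, 0.1481]
ee_rot: [-0.018, 3.141, -0.001]
ft_force: [-0.1, 0.1, 0.7]
grip_width: 0.0938
finger_force: 0.0
```

Emit:
send_rows --deltas '[-1,0,0,0,-1,-1,0,0,0,-1,-1,0,0,0,-1,-1,0,0,0,-1,-1,0,0,0,-0.9,-1,0,0,0,0,-1,0,0,0,0]'

```text
clock: 46.12
tcp_pos: [0.4438, -0.3655, 0.1479]
ee_rot: [-0.544, 3.094, -0.001]
ft_force: [-0.8, -0.2, -0.6]
grip_width: 0.094
finger_force: 0.0
```

```bash
python3 look2.py g; python3 go.py .4445 -.369 110
```

```text
46.1167 [ 0.4438 -0.3655  0.1479] 0.09396539551945557
top
blue (array([0.4953, 0.3899]), np.float64(0.0015), np.int64(88), (np.float64(-41.9), np.float64(0.0399), np.int64(35))) rel [ 0.0003 -0.0008]
red (array([0.5486, 0.2038]), np.float64(0.0011), np.int64(72), (np.float64(-23.2), np.float64(0.0389), np.int64(38))) rel [ 0.0016 -0.0008]
yellow (array([ 0.5768, -0.201 ]), np.float64(0.0012), np.int64(73), (np.float64(159.3), np.float64(0.04), np.int64(41))) rel [-0.0018 -0.0033]
green (array([ 0.4452, -0.3687]), np.float64(0.0015), np.int64(53), (np.float64(32.1), np.float64(0.0383), np.int64(37))) rel [-0.0305  0.0231]
stack [array([ 0.4852, -0.0042]), np.float64(0.032), np.float64(0.0006)]
scene
blue (array([0.4996, 0.3899]), np.float64(0.0026), np.int64(70), (np.float64(-46.2), np.float64(0.0373), np.int64(27))) rel [ 0.0046 -0.0008]
red (array([0.5509, 0.2041]), np.float64(0.0021), np.int64(88), (np.float64(-24.1), np.float64(0.0471), np.int64(31))) rel [ 0.0039 -0.0005]
yellow (array([ 0.5799, -0.2012]), np.float64(0.0023), np.int64(126), (np.float64(158.5), np.float64(0.0392), np.int64(37))) rel [ 0.0013 -0.0035]
green (array([ 0.4479, -0.3699]), np.float64(0.0024), np.int64(116), (np.float64(33.9), np.float64(0.0423), np.int64(32))) rel [-0.0278  0.0219]
stack [array([ 0.4878, -0.0035]), np.float64(0.034), np.float64(0.0013)]
clock 46.2167 tcp [ 0.4438 -0.3654  0.1477] yaw 109.98 j1,j7 [0.83 2.33] grip 0.0942 [0.1 0.6 0. ]
tool dx,dy units [ 0.031 -0.182]
spin units -0.0
```

Emit:
send_rows --deltas '[-1,0.03,-0.18,0,0,-1,0,0,0.98,0,-1,0,0,0.98,0,-1,0,0,0.98,0,-1,0,0,0.98,0,-1,0,0,0.98,0,-1,0,0,0.98,0,-1,0,0,0,0,1,0,0,0,0,1,0,0,0,0,1,0,0,0,0,1,0,0,0,0]'

```text
clock: 47.22
tcp_pos: [0.4453, -0.3695, 0.0311]
ee_rot: [-0.547, 3.092, -0.003]
ft_force: [-0.6, -0.2, -0.3]
grip_width: 0.0706
finger_force: 0.0
```

Emit:
send_rows --deltas '[1,0,0,0,0,1,0,0,0,0,1,0,0,0,0,1,0,0,-0.2,0,1,0,0,-0.4,0,1,0,0,0,1,1,0,0,0,1,1,0,0,0,1,1,0,0,0,1,1,0,0,0,1,1,0,0,0,0.1,1,0,0,0,0]'

```text
clock: 48.22
tcp_pos: [0.4443, -0.3683, 0.0419]
ee_rot: [-0.006, -3.141, -0.001]
ft_force: [-0.3, -0.0, -2.4]
grip_width: 0.059
finger_force: 29.8
```

```bash
python3 go.py .4757 -.3918
```

```text
clock 48.2167 tcp [ 0.4443 -0.3683  0.0419] yaw 89.77 j1,j7 [0.74 2.03] grip 0.059 [-0.3 -0.  -2.4]
tool dx,dy units [-1.576 -1.167]
```

Emit:
send_rows --deltas '[1,-0.39,-0.29,0,0,1,-0.39,-0.29,0,0,1,-0.39,-0.29,0,0,1,-0.4,-0.29,0,0,1,0,0,0.25,0,1,0,0,0,0,1,0,0,0,0]'

```text
clock: 48.8
tcp_pos: [0.4745, -0.3913, 0.0361]
ee_rot: [-0.008, -3.139, -0.003]
ft_force: [-0.3, 0.8, -1.8]
grip_width: 0.0585
finger_force: 29.8
```

```bash
python3 go.py .4757 -.3918
python3 - <<'E'
from h import *
p=np.array([.4757,-.3918])
for n in("top","scene"):
    c=snap(n,"h"); 
    P=c.P; d=np.hypot(P[...,0]-p[0],P[...,1]-p[1]); H,S,V=[c.hsv[...,i].astype(int) for i in range(3)]
    m=(S<70)&(V>110)&(P[...,2]>.078)&(P[...,2]<.1)&(d>.028)&(d<.06)
    q=c.plane(c.uv[m],.091).mean(0)-p; print(n,m.sum(),np.degrees(np.arctan2(q[1],q[0])), np.hypot(*q))
E
```

```text
clock 48.8 tcp [ 0.4745 -0.3913  0.0361] yaw 89.71 j1,j7 [0.74 2.04] grip 0.0585 [-0.3  0.8 -1.8]
tool dx,dy units [-0.063 -0.026]
top 28 16.19630643574923 0.040792442408458904
scene 45 15.10552039539126 0.046027038575075147
```

Emit:
send_rows --deltas '[1,-0.06,-0.02,0,0.3,1,0,0,0,0,1,0,0,0.1,0,1,0,0,0.1,0,1,0,0,0.08,0,1,0,0,0,0,1,0,0,0,0]'

```text
clock: 49.48
tcp_pos: [0.4769, -0.3925, 0.0311]
ee_rot: [-0.042, -3.141, -0.0]
ft_force: [-0.7, -1.0, -2.6]
grip_width: 0.0588
finger_force: 29.8
```

Emit:
send_rows --deltas '[1,0.03,0.02,0.05,0,1,0,0,0.05,0,1,0,0,0,0,1,0,0,0,0]'

```text
clock: 49.82
tcp_pos: [0.4769, -0.3926, 0.0308]
ee_rot: [0.042, 3.14, -0.001]
ft_force: [-1.0, 1.2, 7.3]
grip_width: 0.0588
finger_force: 29.7
```

Emit:
send_rows --deltas '[-1,0,0,0,0,-1,0,0,0,0,-1,0,0,0,0,-1,0,0,0,0,-1,0,0,0,0,-1,0,0,-0.5,0,-1,0,0,-0.9,0,-1,0,0,-0.9,0,-1,0,0,-0.9,0,-1,0,0,-0.9,0,-1,0,0,-0.9,0,-1,0,0,-0.9,0]'

```text
clock: 50.82
tcp_pos: [0.4764, -0.3922, 0.1489]
ee_rot: [0.042, 3.141, -0.0]
ft_force: [0.4, 0.3, 0.5]
grip_width: 0.0941
finger_force: 0.0
```

Emit:
send_rows --deltas '[-1,-0.47,0.97,0,0,-1,-0.47,0.97,0,0,-1,-0.47,0.97,0,0,-1,-0.47,0.97,0,0,-1,-0.47,0.97,0,0,-1,-0.47,0.97,0,0,-1,-0.47,0.97,0,0,-1,-0.47,0.97,0,0,-1,-0.47,0.97,0,0,-1,-0.47,0.97,0,0,-1,0,0,0,1,-1,0,0,0,1]'

```text
clock: 51.82
tcp_pos: [0.5766, -0.1985, 0.148]
ee_rot: [0.26, 3.13, 0.002]
ft_force: [-0.2, -0.4, -0.2]
grip_width: 0.0939
finger_force: 0.0
```

Emit:
send_rows --deltas '[-1,0,0,0,1,-1,0,0,0,1,-1,0,0,0,0.9,-1,0,0,0,0,-1,0,0,0,0]'

```text
clock: 52.23
tcp_pos: [0.5757, -0.2007, 0.1478]
ee_rot: [0.573, 3.089, -0.0]
ft_force: [-0.8, -0.1, 0.7]
grip_width: 0.0934
finger_force: 0.0
```

```bash
python3 look2.py i; python3 go.py .5765 -.2003 69
```

```text
52.2333 [ 0.5757 -0.2007  0.1478] 0.09341977494798452
top
blue (array([0.4955, 0.3903]), np.float64(0.0015), np.int64(81), (np.float64(-42.3), np.float64(0.0398), np.int64(35))) rel [ 0.0005 -0.0004]
red (array([0.5486, 0.204 ]), np.float64(0.001), np.int64(71), (np.float64(-23.3), np.float64(0.0389), np.int64(36))) rel [ 0.0016 -0.0006]
yellow (array([ 0.576 , -0.2007]), np.float64(0.0015), np.int64(37), (np.float64(159.1), np.float64(0.0388), np.int64(32))) rel [-0.0026 -0.003 ]
green (array([ 0.4763, -0.3905]), np.float64(0.0015), np.int64(93), (np.float64(10.7), np.float64(0.0397), np.int64(35))) rel [0.0006 0.0013]
stack [array([ 0.4853, -0.0043]), np.float64(0.0318), np.float64(0.0009)]
scene
blue (array([0.4991, 0.3896]), np.float64(0.0028), np.int64(74), (np.float64(-42.5), np.float64(0.0391), np.int64(26))) rel [ 0.0041 -0.0011]
red (array([0.5513, 0.204 ]), np.float64(0.0025), np.int64(91), (np.float64(-22.9), np.float64(0.0467), np.int64(30))) rel [ 0.0043 -0.0006]
yellow (array([ 0.5796, -0.2013]), np.float64(0.0024), np.int64(133), (np.float64(158.6), np.float64(0.04), np.int64(32))) rel [ 0.001  -0.0036]
green (array([ 0.4787, -0.3908]), np.float64(0.0024), np.int64(121), (np.float64(12.9), np.float64(0.0446), np.int64(40))) rel [0.003 0.001]
stack [array([ 0.4871, -0.0039]), np.float64(0.0342), np.float64(0.0012)]
clock 52.3333 tcp [ 0.5756 -0.2007  0.1476] yaw 68.96 j1,j7 [0.33 1.45] grip 0.0937 [-0.1  0.2 -0.3]
tool dx,dy units [-0.034  0.037]
spin units -0.01
```

Emit:
send_rows --deltas '[-1,-0.03,0.03,0,0,-1,0,0,0.98,0,-1,0,0,0.98,0,-1,0,0,0.98,0,-1,0,0,0.98,0,-1,0,0,0.98,0,-1,0,0,0.98,0,-1,0,0,0,0,1,0,0,0,0,1,0,0,0,0,1,0,0,0,0,1,0,0,0,0]'

```text
clock: 53.33
tcp_pos: [0.5773, -0.2007, 0.031]
ee_rot: [0.575, 3.086, -0.0]
ft_force: [-0.2, -0.1, -0.1]
grip_width: 0.0707
finger_force: 0.0
```

Emit:
send_rows --deltas '[1,0,0,0,0,1,0,0,0,0,1,0,0,0,0,1,0,0,-0.2,0,1,0,0,-0.3,0,1,0,0,0,0.5,1,0,0,0,1,1,0,0,0,1,1,0,0,0,1,1,0,0,0,1,1,0,0,0,1,1,0,0,0,1]'

```text
clock: 54.33
tcp_pos: [0.5762, -0.1999, 0.0394]
ee_rot: [-1.262, -2.876, -0.001]
ft_force: [-0.3, -0.6, -2.2]
grip_width: 0.0604
finger_force: 30.0
```

Emit:
send_rows --deltas '[1,0,0,0,1,1,0,0,0,1,1,0,0,0,1,1,0,0,0,1,1,0,0,0,1,1,0,0,0,1,1,0,0,0,1,1,0,0,0,1,1,0,0,0,1,1,0,0,0,1,1,0,0,0,1,1,0,0,0,1]'

```text
clock: 55.33
tcp_pos: [0.5764, -0.1997, 0.0394]
ee_rot: [-2.323, -2.114, -0.001]
ft_force: [-0.6, -0.0, -1.6]
grip_width: 0.0609
finger_force: 30.0
```

Emit:
send_rows --deltas '[1,0,0,0,1,1,0,0,0,1,1,0,0,0,1,1,0,0,0,1,1,0,0,0,1,1,0,0,0,1,1,0,0,0,1,1,0,0,0,1,1,0,0,0,1,1,0,0,0,1,1,0,0,0,1,1,0,0,0,1]'

```text
clock: 56.33
tcp_pos: [0.5765, -0.1995, 0.0394]
ee_rot: [-2.982, -0.987, -0.0]
ft_force: [0.3, 0.7, -2.6]
grip_width: 0.0603
finger_force: 30.0
```

Emit:
send_rows --deltas '[1,0,0,0,1,1,0,0,0,1,1,0,0,0,1,1,0,0,0,1,1,0,0,0,1,1,0,0,0,1,1,0,0,0,1,1,0,0,0,1,1,0,0,0,1,1,0,0,0,1,1,0,0,0,1,1,0,0,0,1]'

```text
clock: 57.33
tcp_pos: [0.5766, -0.1994, 0.0393]
ee_rot: [-3.125, 0.311, 0.0]
ft_force: [-0.2, 1.4, -3.2]
grip_width: 0.0607
finger_force: 30.0
```

Emit:
send_rows --deltas '[1,0,0,0,1,1,0,0,0,1,1,0,0,0,1,1,0,0,0,1,1,0,0,0,1,1,0,0,0,1,1,0,0,0,1,1,0,0,0,1,1,0,0,0,1,1,0,0,0,1,1,0,0,0,0.5,1,0,0,0,0]'

```text
clock: 58.33
tcp_pos: [0.5765, -0.1994, 0.0391]
ee_rot: [-2.809, 1.406, 0.001]
ft_force: [0.1, -0.0, -2.6]
grip_width: 0.0605
finger_force: 30.0
```

```bash
python3 go.py .5786 -.1977
python3 - <<'E'
from h import *; from cell import state
p=state()["tcp_pos"][:2]
for n in("top","scene"):
    c=snap(n,"k"); 
    P=c.P; d=np.hypot(P[...,0]-p[0],P[...,1]-p[1]); H,S,V=[c.hsv[...,i].astype(int) for i in range(3)]
    m=(S<70)&(V>110)&(P[...,2]>.078)&(P[...,2]<.103)&(d>.028)&(d<.06)
    q=c.plane(c.uv[m],.093).mean(0)-p; print(n,m.sum(),np.degrees(np.arctan2(q[1],q[0])), np.hypot(*q))
E
```

```text
clock 58.3333 tcp [ 0.5765 -0.1994  0.0391] yaw -143.18 j1,j7 [-0.21 -1.35] grip 0.0605 [ 0.1 -0.  -2.6]
tool dx,dy units [-0.007 -0.134]
top 0 nan nan
scene 43 -48.425524246346264 0.04549852442571788<stdin>:7: RuntimeWarning: Mean of empty slice.
  ret = um.true_divide(
```

Emit:
send_rows --deltas '[1,0,-0.13,0,0,1,0,0,0,0,1,0,0,0.2,0,1,0,0,0.15,0,1,0,0,0.1,0,1,0,0,0.05,0,1,0,0,0,0,1,0,0,0,0]'

```text
clock: 59.1
tcp_pos: [0.5783, -0.1987, 0.0307]
ee_rot: [-2.809, 1.404, 0.0]
ft_force: [-2.8, 3.0, 7.7]
grip_width: 0.0605
finger_force: 30.0
```

Contact. Release, rise and back away toward the base for a clear final look.

Emit:
send_rows --deltas '[-1,0,0,0,0,-1,0,0,0,0,-1,0,0,0,0,-1,0,0,0,0,-1,0,0,0,0,-1,0,0,-0.5,0,-1,0,0,-0.9,0,-1,0,0,-0.9,0,-1,0,0,-0.9,0,-1,0,0,-0.9,0,-1,0,0,-0.9,0,-1,0,0,-0.9,0]'

```text
clock: 60.1
tcp_pos: [0.5783, -0.1991, 0.1493]
ee_rot: [2.81, -1.405, 0.001]
ft_force: [0.6, 0.4, 0.0]
grip_width: 0.0938
finger_force: 0.0
```

Emit:
send_rows --deltas '[-1,-0.6,0.7,-0.3,0,-1,-0.6,0.7,-0.3,0,-1,-0.6,0.7,-0.3,0,-1,-0.6,0.7,-0.3,0,-1,-0.6,0.7,-0.3,0,-1,-0.6,0.7,-0.3,0,-1,-0.6,0.7,0,0,-1,-0.6,0.7,0,0,-1,0,0,0,0,-1,0,0,0,0]'

```text
clock: 60.93
tcp_pos: [0.4313, -0.1893, 0.1844]
ee_rot: [-2.808, 1.406, -0.002]
ft_force: [-0.3, -0.1, 0.3]
grip_width: 0.0939
finger_force: 0.0
```

```bash
python3 look2.py m; python3 go.py
```

```text
60.9333 [ 0.4313 -0.1893  0.1844] 0.09389155142087617
top
blue (array([0.4954, 0.3899]), np.float64(0.0014), np.int64(91), (np.float64(-41.8), np.float64(0.0397), np.int64(35))) rel [ 0.0004 -0.0008]
red (array([0.5485, 0.2038]), np.float64(0.0012), np.int64(72), (np.float64(-23.3), np.float64(0.0393), np.int64(39))) rel [ 0.0015 -0.0008]
yellow (array([ 0.5791, -0.1977]), np.float64(0.001), np.int64(71), (np.float64(-53.3), np.float64(0.0393), np.int64(41))) rel [0.0005 0.    ]
green (array([ 0.4762, -0.3905]), np.float64(0.0015), np.int64(90), (np.float64(11.9), np.float64(0.0395), np.int64(39))) rel [0.0005 0.0013]
stack [array([ 0.4852, -0.0044]), np.float64(0.032), np.float64(0.0007)]
scene
blue (array([0.499 , 0.3895]), np.float64(0.0026), np.int64(71), (np.float64(-45.8), np.float64(0.0358), np.int64(28))) rel [ 0.004  -0.0012]
red (array([0.551 , 0.2039]), np.float64(0.0024), np.int64(90), (np.float64(-24.0), np.float64(0.0469), np.int64(29))) rel [ 0.004  -0.0007]
yellow (array([ 0.5819, -0.198 ]), np.float64(0.0022), np.int64(122), (np.float64(-54.1), np.float64(0.0445), np.int64(40))) rel [ 0.0033 -0.0003]
green (array([ 0.4781, -0.3906]), np.float64(0.0022), np.int64(115), (np.float64(11.3), np.float64(0.0452), np.int64(44))) rel [0.0024 0.0012]
stack [array([ 0.4874, -0.0036]), np.float64(0.0343), np.float64(0.0013)]
clock 61.0333 tcp [ 0.4325 -0.1895  0.184 ] yaw -143.08 j1,j7 [-0.35 -1.31] grip 0.0939 [ 0.3 -0.7  0.1]
```

View pics/zm.png

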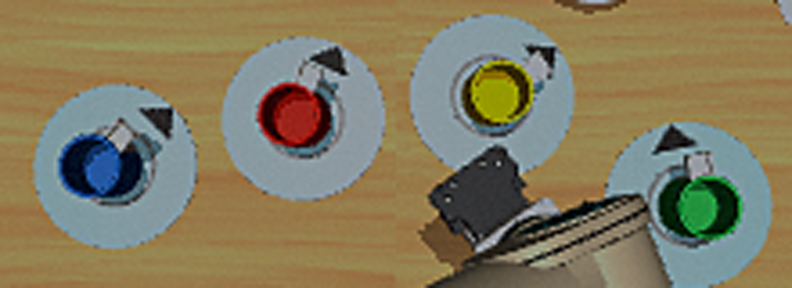

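View pics/scenem.png

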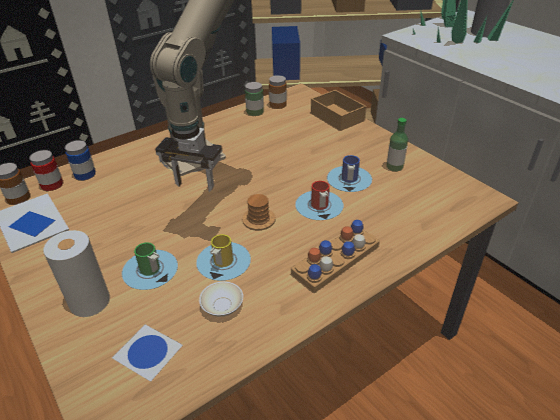

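The final pictures show every spout lined up with its arrow and each pot centred on its card: blue near (350,170), red (320,195), yellow (222,250), green (147,260). The four lids stand in a straight pile on the mat at (258,210), and the gripper is clear.

```bash
python3 -c "
from cell import order; print(order.sign_off())"
```

```text
the job is handed in; nothing more can be done
None
```

The job is handed in at about 61 s: all four lids are stacked plug down in one straight pile on the mat, and each pot is within about 2 mm of its card's centre with its spout within about 2° of the arrow by the last camera check, including the green pot, which was knocked aside mid-run and put back.

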